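Reset a tripped over-temperature cut-out through its covered port

TASK

The water bath's safety cut-out has tripped. Take the small flat-blade screwdriver from its wooden block, pry the orange hinged cover on the white cut-out unit up with the blade (not with the fingers) and swing it back past upright so that it stays open, then reach the blade down through the round port and press the recessed blue reset button well in. Finish while still gripping the screwdriver and holding the button down; leave everything else on the bench where it is.

Things in the scene. Friction and masses are not known exactly. Their poses are not given: they have to be found in the camera images.
- screwdriver: Loose flat-blade screwdriver, 60 g, standing tip down in the holder. Origin at the blade's tip, z from tip to handle. Flat steel blade z = 0 to 34 mm, 8 mm wide (y), 2.5 mm thick (x); round 6 mm shaft to z = 70; square green handle 16 x 16 mm, z = 70 to 134 (cap to 138), its lower end resting on the holder's top. Gripped on its two y faces, the blade's width lies along the fingers' closing line.
- handle_mid (a point): Point on the screwdriver's axis in the middle of the green handle, 102 mm above the blade's tip; axes as the screwdriver's.
- blade_tip (a point): Tip of the screwdriver's blade (the screwdriver's origin); axes as the screwdriver's.
- holder: Fixed light-wood block 56 x 56 x 80 mm (dark foot 62 x 62 x 8 mm), origin at the centre of its underside; one vertical 11 mm hole, 76 mm deep, in the middle of its top. The screwdriver has the block's yaw and its blade reaches 70 mm into the hole.
- cutout_unit: Fixed white control box. Origin on the worktop under its middle; front (lamps) faces -x, z up. Main part x = -35 to 55 mm, y = -45 to 45 mm, top at z = 60 mm; in front of it, x = -66 to -35 mm, a lower apron with top at z = 30 mm. The orange cover lies on the main part; its front edge hangs 20 mm out over the apron, leaving a 32 mm high gap beneath for a blade.
- port (a point): Centre of the mouth of the round port, 16 mm in diameter, in the unit's top (unit frame x = -8 mm, y = 0, z = 60 mm); covered when the cover is shut. The port goes straight down 24 mm; the button's top lies 17 mm below the mouth. Axes as the unit's.
- cover (a joint): Angle of the orange cover in rad: 0 shut (flat), 1.57 upright, 2.2 stop, leaning back away from the front. Starts shut or just ajar (up to 0.06). The hinge is stiff and the cover stays where it is left; about 1 N at its front edge moves it.
- cover_hinge (a point): Point on the cover's hinge axis in the middle of its width: unit frame x = 14 mm, y = 0, z = 64 mm. The axis runs along the unit's y; axes as the unit's.
- cover_lip (a point): Middle of the lower front edge of the cover, moving with it: 69 mm from the hinge axis and 2 mm below the cover's middle plane. The cover is a flat plate 69 mm long from the hinge, 50 mm wide (y) and 4 mm thick; x of this point runs in the plate from the front edge to the hinge.
- button (a joint): How far the blue button is pressed, in m: 0 out, 0.006 fully in. Spring return: it begins to move at about 2 N and is fully in at about 6 N.
- button_top (a point): Centre of the top of the blue button (13 mm in diameter), in the port; moves down with it.
- jar_b: Bystander: jar with a teal lid, 59 x 59 x 65 mm, origin at the centre of its underside.
- petri_c: Bystander: petri dish, 61 x 61 x 15 mm, origin at the centre of its underside.
- slide_box: Bystander: green slide box, 68 x 96 x 34 mm, origin at the centre of its underside.
- stopper_b: Bystander: dark rubber stopper, 33 x 33 x 27 mm, origin at the centre of its underside.
- scrub_brush: Bystander: scrubbing brush with a cream handle, 30 x 86 x 55 mm, origin at the centre of its underside.
Things that resemble listed ones, but are neither listed nor needed, are in the scene too. There is more than one size of the screwdriver; the one meant has the size given above.

How it is judged:
On the way, in this order (a step that is already met when the one before it is completed fails the run):
1. the screwdriver is gripped and clear of its block, with the cover still shut (contact force between the fingers and screwdriver above 1 N and height (world z) of blade_tip above 0.085 m and value of joint cover below 0.2 rad), for 0.1 s.
2. the screwdriver, held in the gripper, is lifting the cover (contact force between the fingers and screwdriver above 1 N and value of joint cover between 0.35 and 1.5 rad and contact force between screwdriver and cover above 0.05 N), for 0.04 s.
3. the cover is swung back past upright (contact force between the fingers and screwdriver above 1 N and value of joint cover above 1.6 rad), for 0.2 s.
At the end, for the whole second after the job is handed in: The gripper still holds the screwdriver (more than 1 N), whose blade tip is in the port (within 9 mm of its axis, over 15 mm deep) and keeps the button pressed more than 3 mm of its 6 mm with more than 1 N; the cover stands open past upright (over 1.58 rad) (contact force between the fingers and screwdriver above 1 N and value of joint cover above 1.58 rad and value of joint button above 0.003 m and contact force between screwdriver and button above 1 N and horizontal distance between blade_tip and port below 0.009 m and z of blade_tip in the frame of port below -0.015 m); the arm keeps its last pose, push and grip.
It fails at once if the gripper or arm pushes the cover open instead of the blade (contact force between any of the fingers, the arm and cover above 0.5 N and value of joint cover below 1.5 rad).
It fails at once if a bystander is shifted more than 30 mm or tipped over (distance of any of jar_b, petri_c, slide_box, stopper_b, scrub_brush from where it was at the start of the episode above 0.03 m or angle between any of jar_b, petri_c, slide_box, stopper_b, scrub_brush's own z axis and vertical above 0.5 rad).
It also fails if it takes over 51 s, if anything falls off the work surface, if the arm or the gripper's body presses on something with over 40 N, if the wrist force passes 120 N, or if a joint passes its speed limit or range.

ROBOT

A 7-joint arm with a two-finger parallel gripper is mounted at the origin on a cart in front of the work surface, level with it; the furniture and walls round the work are solid. World frame = base frame: x ahead of the robot, y to its left, z up, the work surface at z = 0. Lengths are in m, angles in rad, forces in N, time in s.
With the tool pointing down it reaches from about 0.35 to 0.775 m from the base axis. Payload 3.1 kg.
Tool frame: the origin (TCP) lies at the very end of the fingers, on their centre line; the grasp point (between the pads) lies 19 mm behind it; z points along the fingers, x is the direction in which the jaws open and shut, and the axes are right-handed (so a half turn about z gives the same grasp; the last joint's range is limited). The gripper opens to 85 mm and grips with 20 to 120 N. Pads are 22 mm wide; open, the fingers measure 114 mm over their backs; the gripper's body (76 mm by 85 mm) begins 54 mm behind the grasp point. The pads swing forward as they close: fully open they stand 13 mm farther back than shut.
Start: joints at [1.244, 0.311, 0.014, 1.512, -0.004, 1.319, -0.027], TCP at [0.155, -0.528, 0.231] pointing down, gripper open.
Joint ranges: [-2.7, 2.7], [-0.3, 1.91], [-1.27, 1.3], [0.12, 2.57], [-1.44, 4.58], [0.2, 2.03], [-3.05, 3.05]. Speed limits (rad/s): [2.79, 2.79, 3.14, 3.14, 3.14, 3.14, 3.14].

INTERFACE

Orientations are given as a unit quaternion [w, x, y, z].
In Python, from workcell import readout, vision, workorder gives the robot as it stands.
- The arm moves only by the tool play_rows, never from a script. Its argument "increments" is a list of rows, each an object of numbers: "claw": the gripper's target within -1 to 1 (shut at 1, half-way at 0, fully open at -1); "tx", "ty", "tz": the shift along the tool's x, y, z in cm; "twist": the turn about the tool's z in degrees. In form: [{"claw": .., "tx": .., "ty": .., "tz": .., "twist": ..}, ...]. A call has 1 to 20 rows; each row is the pose to reach, as a shift and turn from the pose commanded when the call began, along the tool's axes at that moment; what a row does not reach only later rows make up. A row lasts 1/8 s, in which the tool goes at most 62.5 mm and 10.7 degrees, less where a joint would pass 70% of its speed; a pose out of reach is approached as far as the arm can. A call with a gripper value outside its range is refused whole. The fingers move at their own pace and stop on an object; "squeeze" is the grip in N (left out, the last holds). Time passes only in rows, so rows that repeat a pose let the fingers close. It gives the time, the measured TCP pose, the force and the opening at its end, in the units of the state.
- readout.sense(): the state, without advancing time (a new reading comes with each control period).
- vision.capture(name): name is "scene" or "top"; returns the picture (480x640x3 uint8, red, green, blue); there is no depth.
- vision.camera_params(name): a dict with "fov_y" (degrees; the focal length in pixels is half the picture's height over the tangent of half this angle, whatever the lens; pixels are square), "cx", "cy" (the principal point, pixels), "eye" and "orientation" of the camera in the world. Camera axes: x right, y up, looking along -z (the intrinsics and any distortion apply to the point x, -y, -z); pixel columns grow to the right and rows downward; lengths in m; the calibration is good to about 2 mm. A picture is of the moment at which its call begins. camera_params takes no time and is no camera call.
- workorder.finish_job(): hands the job in, once; it reports no verdict.
The state is a dict: "time": time; "q": joint angles; "dq": joint speeds; "effort": joint torques, N m; "tcp_pos": TCP position; "eef_rot": TCP orientation; "wrist_force": force on the tool from outside, world axes, zero at the start; "ft_torque": the same for the moment, N m; "gripper_width": finger opening in m.
Only numpy, scipy, OpenCV 4.12 (cv2) and the standard library are available. Lean on these libraries where they do the work, as an engineer would, in place of code of your own. Each camera call takes 0.05 s, during which the arm holds its last target.

## Working session

There is one attempt and no reset: what is moved stays moved. The work goes in short steps, Python scripts to look and compute and a tool call to move; the robot and the scene stay as the last step left them, time stands still between calls to the robot, and variables do not carry over. Pictures are saved under pics/ and viewed, and the job is handed in when it is done.

Besides the shell and the picture viewer there is one more tool, called after "Request:" as name(argument=value, ...) on one line, values as JSON. play_rows: Moves the arm, as the interface text tells. Its arguments: {"type":"object","properties":{"increments":{"type":"array"},"squeeze":{"type":"number"}},"required":["increments"]}

```bash
ls; mkdir -p pics
python3 - <<'E'
from workcell import readout, vision
import cv2
print(readout.sense())
for n in ("scene","top"):
    print(n,vision.camera_params(n)); cv2.imwrite(f"pics/{n}0.png",vision.capture(n)[:,:,::-1])
E
```

```text
pics
{'time': 0.0, 'q': array([ 1.24430613,  0.3117327 ,  0.01396415,  1.51306164, -0.0043832 ,
        1.31916254, -0.02719599]), 'dq': array([-0.00024798, -0.0006352 ,  0.00070569, -0.00128019,  0.00110448,
       -0.00156962, -0.00112307]), 'effort': array([ 1.08016341e-04, -3.79919887e+01,  1.46102775e-01, -2.30596876e+01,
        1.23110609e-02,  1.36455314e-02,  1.28392736e-07]), 'tcp_pos': array([ 0.15434384, -0.52715047,  0.23021528]), 'eef_rot': array([-6.57445676e-04,  8.00331605e-01, -5.99556470e-01, -9.64026016e-04]), 'wrist_force': array([ 0.10485287,  0.34349183, -0.13987278]), 'ft_torque': array([-0.00687456,  0.00052314, -0.0473003 ]), 'gripper_width': 0.08551245771803644}
scene {'fov_y': 50.927472012484245, 'cx': 315.148294226913, 'cy': 242.55710410014802, 'eye': array([-0.17708875,  0.72094463,  0.63960299]), 'orientation': array([-0.34140615, -0.18684611,  0.46814606,  0.7933282 ])}
top {'fov_y': 43.77358455509665, 'cx': 317.2198126397246, 'cy': 241.88144642821362, 'eye': array([4.56245509e-01, 2.76729397e-04, 1.52635630e+00]), 'orientation': array([ 0.70760277,  0.01977264, -0.01978878, -0.70605649])}
```

View pics/scene0.png

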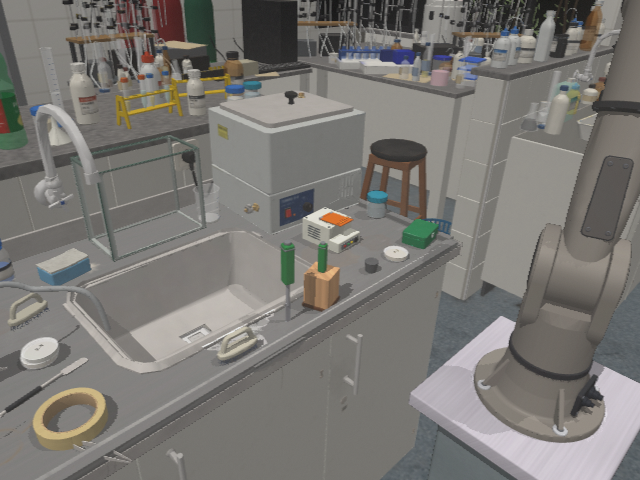

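View pics/top0.png

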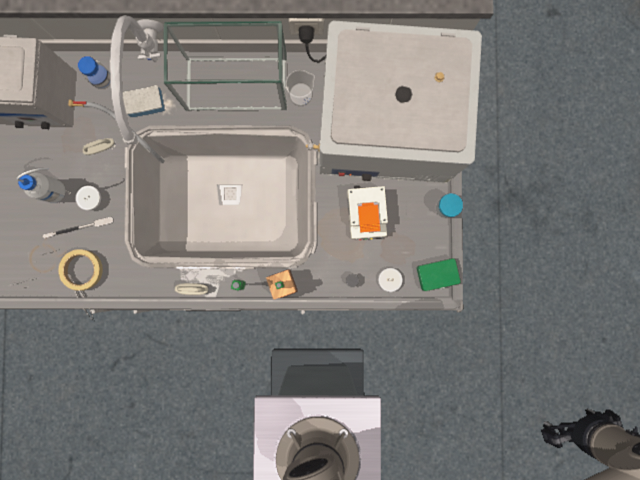

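Run:
```python
import cv2
a=cv2.imread("pics/top0.png"); b=cv2.imread("pics/scene0.png")
cv2.imwrite("pics/t_unit.png",cv2.resize(a[175:250,330:410],None,fx=8,fy=8,interpolation=cv2.INTER_CUBIC)[:600])
cv2.imwrite("pics/t_hold.png",cv2.resize(a[255:310,220:310],None,fx=8,fy=8,interpolation=cv2.INTER_CUBIC))
cv2.imwrite("pics/s_both.png",cv2.resize(b[195:335,265:400],None,fx=4,fy=4,interpolation=cv2.INTER_CUBIC))
```

```text
(no output)
```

View pics/t_unit.png

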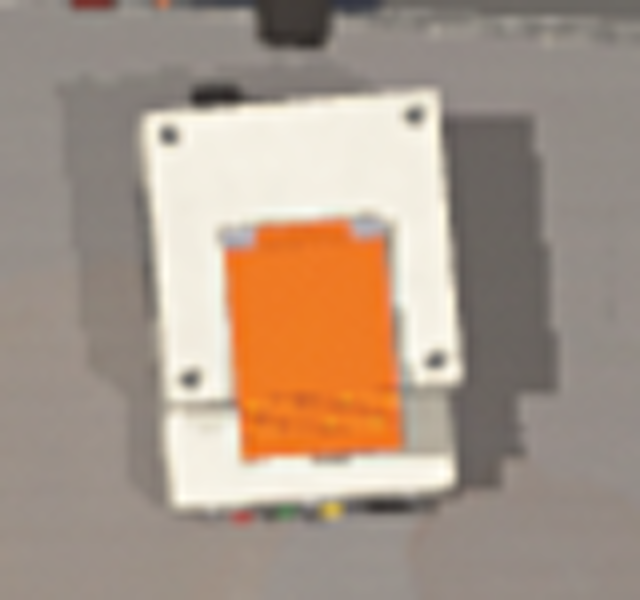

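View pics/t_hold.png

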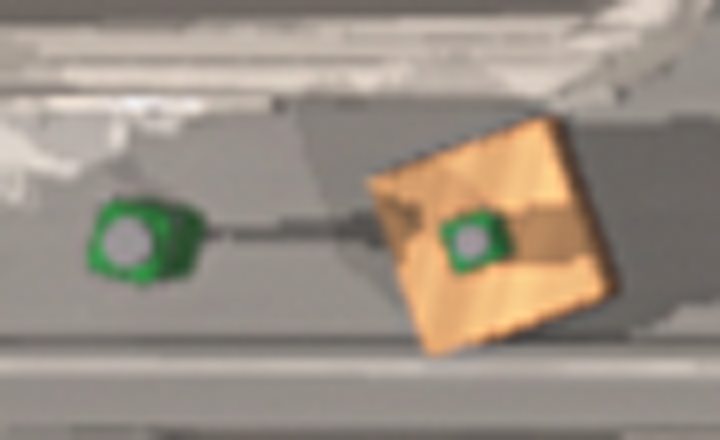

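View pics/s_both.png

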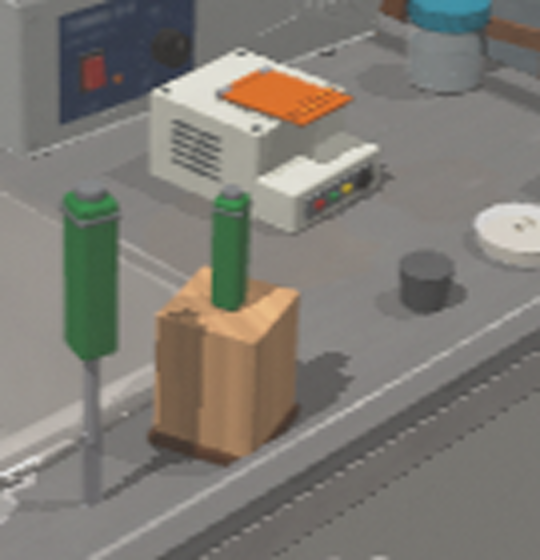

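```bash
cat > h.py <<'E'
import numpy as np, cv2
from scipy.spatial.transform import Rotation as R
from scipy.optimize import least_squares
from workcell import readout, vision, workorder
def cam(n):
    p=vision.camera_params(n); q=p["orientation"]
    return p, R.from_quat([q[1],q[2],q[3],q[0]]).as_matrix(), 240/np.tan(np.radians(p["fov_y"]/2))
def unproj(n,uv,z):
    p,M,f=cam(n); d=M@np.array([(uv[0]-p["cx"])/f,-(uv[1]-p["cy"])/f,-1.]); e=p["eye"]
    return e+d*(z-e[2])/d[2]
def proj(n,X):
    p,M,f=cam(n); c=M.T@(np.asarray(X,float)-p["eye"]); return np.array([p["cx"]+f*c[0]/-c[2],p["cy"]-f*c[1]/-c[2]])
def fit(n,uvs,pts,x0):
    def T(x,P): c,s=np.cos(x[2]),np.sin(x[2]); return [x[0]+c*P[0]-s*P[1],x[1]+s*P[0]+c*P[1],P[2]]
    r=least_squares(lambda x:np.concatenate([proj(n,T(x,P))-u for u,P in zip(uvs,pts)]),x0)
    return r.x, r.fun.reshape(-1,2)
E
python3 - <<'E'
from h import *
np.set_printoptions(precision=4,suppress=True)
C=lambda o,l:[( (a+.5)/8-.5+o[0],(b+.5)/8-.5+o[1]) for a,b in l]
u=C((330,175),[(143,112),(438,92),(461,382),(165,403),(175,505),(455,490)])
P=[(.055,.045,.06),(.055,-.045,.06),(-.035,-.045,.06),(-.035,.045,.06),(-.066,.045,.03),(-.066,-.045,.03)]
x,f=fit("top",u,P,[.5,-.1,0]); print("unit",x,np.degrees(x[2]));print(f)
h=C((220,255),[(370,182),(552,118),(617,295),(432,352)])
P=[(.028,.028,.08),(.028,-.028,.08),(-.028,-.028,.08),(-.028,.028,.08)]
y,f=fit("top",h,P,[.35,.08,0.3]); print("holder",y,np.degrees(y[2]));print(f)
c=C((220,255),[(472,240),(128,240)])
print("cap",unproj("top",c[0],.148),"big cap at z .19",unproj("top",c[1],.19))
# cross-check in scene
def W(x,P): c,s=np.cos(x[2]),np.sin(x[2]); return [x[0]+c*P[0]-s*P[1],x[1]+s*P[0]+c*P[1],P[2]]
b=cv2.imread("pics/scene0.png"); b=cv2.resize(b[195:335,265:400],None,fx=5,fy=5)[:600]
def mk(X,col):
    p=(proj("scene",X)-[265,195])*5+2; cv2.circle(b,tuple(int(v) for v in p),3,col,1)
for sx in(-.028,.028):
  for sy in (-.028,.028): mk(W(y,(sx,sy,.08)),(255,0,0))
mk(W(y,(0,0,.148)),(0,0,255))
for q in [(.055,.045,.06),(.055,-.045,.06),(-.035,-.045,.06),(-.035,.045,.06),(-.066,.045,.03),(-.066,-.045,.03),(-.055,.025,.062),(-.055,-.025,.062),(.014,.025,.066),(.014,-.025,.066)]: mk(W(x,q),(255,0,0))
cv2.imwrite("pics/chk.png",b)
for n,q in dict(port=(-.008,0,.06),hinge=(.014,0,.064),lip=(-.055,0,.062)).items(): print(n,W(x,q))
s=readout.sense(); q=s["eef_rot"]; print(s["tcp_pos"]); print(R.from_quat([q[1],q[2],q[3],q[0]]).as_matrix())
E
```

```text
unit [ 0.6188 -0.124   0.0741] 4.248084790719081
[[ 0.4018  0.057 ]
 [-0.1572 -0.0437]
 [-0.1766 -0.0937]
 [ 0.3841 -0.1001]
 [-0.6066  0.441 ]
 [ 0.1467 -0.2566]]
holder [0.4348 0.0872 0.3382] 19.37741804602726
[[ 0.6102 -0.3031]
 [-0.244   0.0492]
 [-0.778  -0.1496]
 [ 0.4118  0.4046]]
cap [0.4349 0.0891 0.148 ] big cap at z .19 [0.4353 0.1823 0.19  ]
port [np.float64(0.6108540920141625), np.float64(-0.12457303576711777), 0.06]
hinge [np.float64(0.6327936505725569), np.float64(-0.12294338234912197), 0.064]
lip [np.float64(0.5639832169121383), np.float64(-0.1280545680691997), 0.062]
[ 0.1544 -0.5272  0.2303]
[[ 0.281  -0.9597 -0.0007]
 [-0.9597 -0.281   0.002 ]
 [-0.0021  0.0001 -1.    ]]
```

View pics/chk.png

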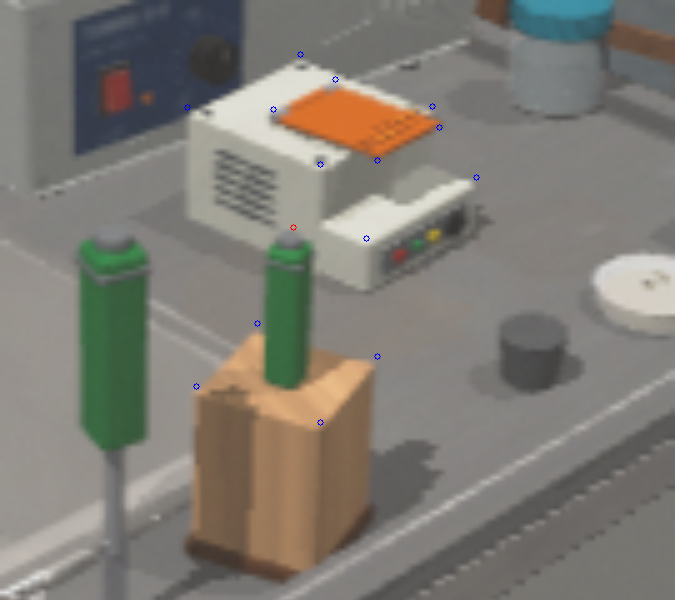

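Request:
play_rows(increments=[{"claw":-1,"tx":-15,"ty":-13,"tz":-3,"twist":-30},{"claw":-1,"tx":-51.1,"ty":-44.2,"tz":-3,"twist":-93},{"claw":-1,"tx":-51.1,"ty":-44.2,"tz":-3,"twist":-93},{"claw":-1,"tx":-51.1,"ty":-44.2,"tz":-3,"twist":-93},{"claw":-1,"tx":-51.1,"ty":-44.2,"tz":-3,"twist":-93},{"claw":-1,"tx":-51.1,"ty":-44.2,"tz":-3,"twist":-93},{"claw":-1,"tx":-51.1,"ty":-44.2,"tz":-3,"twist":-93},{"claw":-1,"tx":-51.1,"ty":-44.2,"tz":-3,"twist":-93},{"claw":-1,"tx":-51.1,"ty":-44.2,"tz":-3,"twist":-93},{"claw":-1,"tx":-51.1,"ty":-44.2,"tz":-3,"twist":-93},{"claw":-1,"tx":-51.1,"ty":-44.2,"tz":-3,"twist":-93},{"claw":-1,"tx":-51.1,"ty":-44.2,"tz":-3,"twist":-93},{"claw":-1,"tx":-51.1,"ty":-44.2,"tz":-3,"twist":-93},{"claw":-1,"tx":-51.1,"ty":-44.2,"tz":-3,"twist":-93},{"claw":-1,"tx":-51.1,"ty":-44.2,"tz":-3,"twist":-93}])

```text
time: 1.98
tcp_pos: [0.435, 0.0854, 0.2612]
eef_rot: [0.0, 0.986, 0.166, -0.0]
wrist_force: [0.3, 0.2, -0.0]
gripper_width: 0.0852
```

Run:
```python
from h import *
np.set_printoptions(precision=4,suppress=True)
a=vision.capture("top")[:,:,::-1];b=vision.capture("scene")[:,:,::-1]
cv2.imwrite("pics/top1.png",a);cv2.imwrite("pics/scene1.png",b)
s=readout.sense(); q=s["eef_rot"]; M=R.from_quat([q[1],q[2],q[3],q[0]]).as_matrix(); print(s["time"],s["tcp_pos"],s["q"],s["gripper_width"]); print(M)
t=s["tcp_pos"]
for n in("top","scene"): print(n,proj(n,t),proj(n,t+M@[.0425,0,-.013]),proj(n,t-M@[.0425,0,.013]))
c=proj("scene",t).astype(int)
cv2.imwrite("pics/s1c.png",cv2.resize(b[c[1]-60:c[1]+60,c[0]-65:c[0]+65],None,fx=5,fy=5,interpolation=cv2.INTER_CUBIC)); print(c)
c=proj("top",t).astype(int)
cv2.imwrite("pics/t1c.png",cv2.resize(a[c[1]-50:c[1]+50,c[0]-60:c[0]+60],None,fx=6,fy=6,interpolation=cv2.INTER_CUBIC)); print(c)
```

```text
2.075 [0.4351 0.0858 0.2613] [ 0.4856  0.1324 -0.7945  1.7017  0.0975  1.3479  0.0093] 0.08552902349186044
[[ 0.9443  0.3291  0.0002]
 [ 0.3291 -0.9443 -0.0007]
 [-0.0001  0.0007 -1.    ]]
top [276.6378 285.3043] [269.6493 266.1826] [282.7991 304.7044]
scene [325.5368 187.637 ] [305.714 176.982] [346.5099 185.6648]
[325 187]
[276 285]
```

View pics/s1c.png

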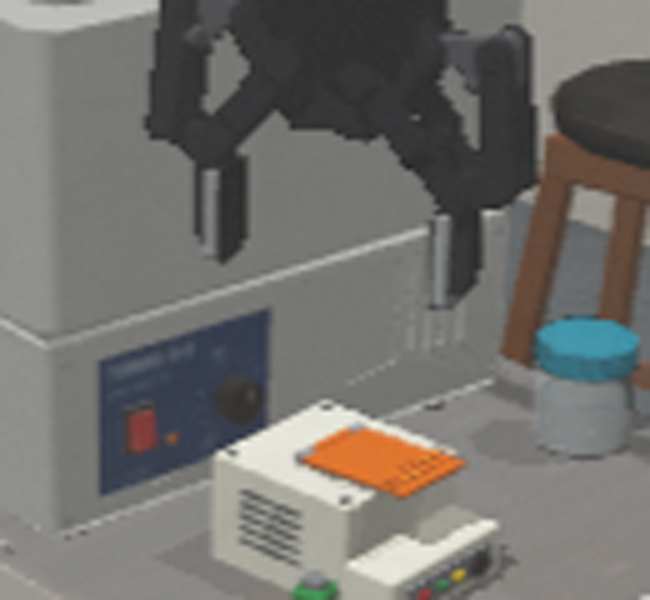

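View pics/t1c.png

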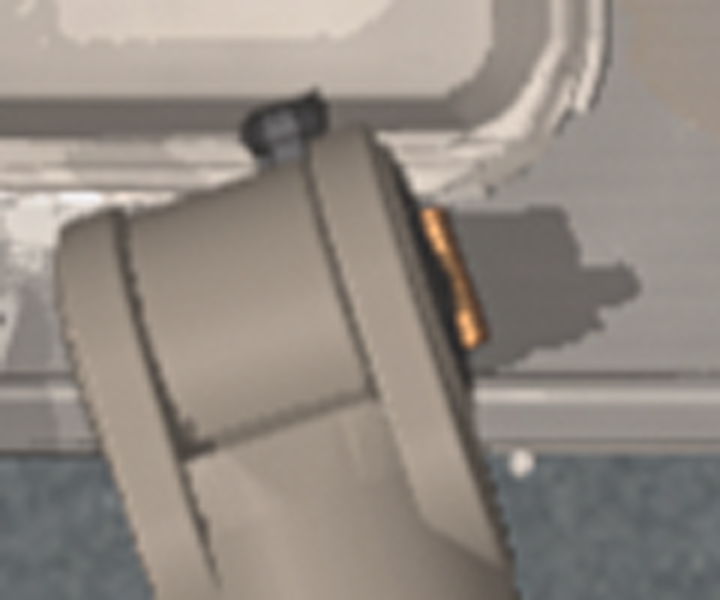

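Request:
play_rows(increments=[{"claw":-1,"tx":0,"ty":-0.3,"tz":4},{"claw":-1,"tx":0,"ty":-0.3,"tz":8},{"claw":-1,"tx":0,"ty":-0.3,"tz":12},{"claw":-1,"tx":0,"ty":-0.3,"tz":15},{"claw":-1,"tx":0,"ty":-0.3,"tz":16.5},{"claw":-1,"tx":0,"ty":-0.3,"tz":16.5},{"claw":-1,"tx":0,"ty":-0.3,"tz":16.5}])

```text
invalid input
```

Run:
```python
from h import *
b=vision.capture("scene")[:,:,::-1]
cv2.imwrite("pics/s2c.png",cv2.resize(b[180:320,250:400],None,fx=4,fy=4,interpolation=cv2.INTER_CUBIC))
```

```text
(no output)
```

View pics/s2c.png

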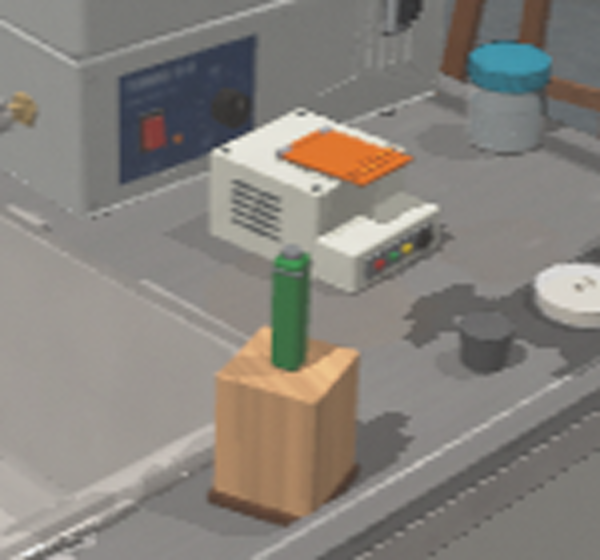

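View pics/scene1.png

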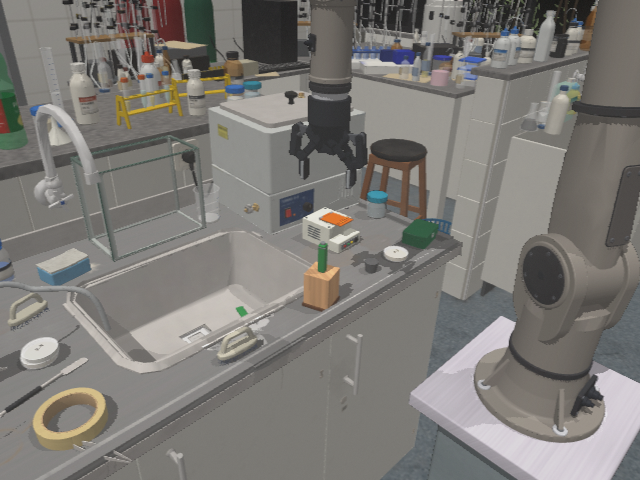

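View pics/top1.png

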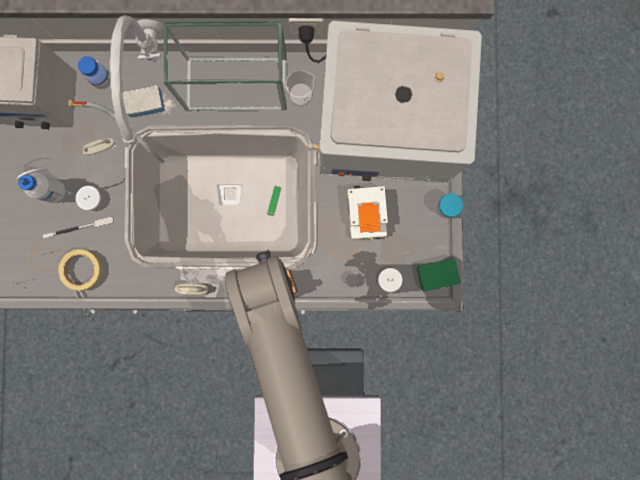

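The larger lookalike screwdriver, which was standing unsupported left of the block, has toppled into the sink. In the top view it's at (274,200). My tool passed above its height, so it probably fell by itself, but I can't undo it either way. I'll continue with the one in the block, top (281,285): it's the only one in the wooden block and its handle is the smaller of the two.

Request:
play_rows(increments=[{"claw":-1,"tx":0,"ty":-0.3,"tz":4,"twist":0},{"claw":-1,"tx":0,"ty":-0.3,"tz":8,"twist":0},{"claw":-1,"tx":0,"ty":-0.3,"tz":12,"twist":0},{"claw":-1,"tx":0,"ty":-0.3,"tz":15,"twist":0},{"claw":-1,"tx":0,"ty":-0.3,"tz":16.5,"twist":0},{"claw":-1,"tx":0,"ty":-0.3,"tz":16.5,"twist":0},{"claw":-1,"tx":0,"ty":-0.3,"tz":16.5,"twist":0}])

```text
time: 3.0
tcp_pos: [0.4353, 0.0899, 0.0975]
eef_rot: [0.0, 0.986, 0.168, 0.001]
wrist_force: [-0.3, 0.7, 0.2]
gripper_width: 0.0853
```

Run:
```python
from h import *
b=vision.capture("scene")[:,:,::-1]
cv2.imwrite("pics/s3c.png",cv2.resize(b[180:320,250:400],None,fx=4,fy=4,interpolation=cv2.INTER_CUBIC))
```

```text
(no output)
```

View pics/s3c.png

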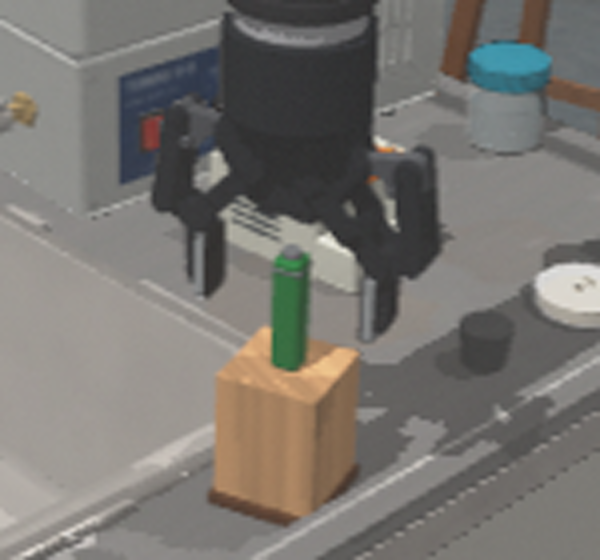

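Request:
play_rows(increments=[{"claw":0.3,"tx":0,"ty":0,"tz":0,"twist":0},{"claw":1,"tx":0,"ty":0,"tz":0,"twist":0},{"claw":1,"tx":0,"ty":0,"tz":0,"twist":0},{"claw":1,"tx":0,"ty":0,"tz":0,"twist":0},{"claw":1,"tx":0,"ty":0,"tz":0,"twist":0},{"claw":1,"tx":0,"ty":0,"tz":0,"twist":0},{"claw":1,"tx":0,"ty":0,"tz":0,"twist":0},{"claw":1,"tx":0,"ty":0,"tz":0,"twist":0}], squeeze=110)

```text
time: 4.05
tcp_pos: [0.4343, 0.0896, 0.0965]
eef_rot: [0.0, 0.986, 0.168, 0.0]
wrist_force: [-1.0, -0.1, 5.1]
gripper_width: 0.0147
```

Request:
play_rows(increments=[{"claw":1,"tx":0,"ty":0,"tz":-2,"twist":0},{"claw":1,"tx":0,"ty":0,"tz":-5,"twist":0},{"claw":1,"tx":0,"ty":0,"tz":-9,"twist":0},{"claw":1,"tx":0,"ty":0,"tz":-12,"twist":0},{"claw":1,"tx":0,"ty":0,"tz":-13,"twist":0},{"claw":1,"tx":0,"ty":0,"tz":-13,"twist":0},{"claw":1,"tx":0,"ty":0,"tz":-13,"twist":0}])

```text
time: 4.92
tcp_pos: [0.4331, 0.0892, 0.2247]
eef_rot: [-0.0, 0.986, 0.168, -0.002]
wrist_force: [-0.3, -0.1, -0.7]
gripper_width: 0.0146
```

Run:
```python
from h import *
np.set_printoptions(precision=4,suppress=True)
b=vision.capture("scene")[:,:,::-1]
s=readout.sense(); print(s["tcp_pos"],s["wrist_force"],s["eef_rot"],s["gripper_width"]); t=s["tcp_pos"]; print(proj("scene",t),proj("scene",t-[0,0,.0865]), proj("top",t-[0,0,.0865]))
cv2.imwrite("pics/s4c.png",cv2.resize(b[130:280,230:420],None,fx=4,fy=4,interpolation=cv2.INTER_CUBIC))
```

```text
[0.4331 0.0893 0.2247] [-0.7236  0.523  -1.1156] [-0.0001  0.9858  0.1678 -0.0016] 0.014694826181078294
[324.3568 205.9977] [322.9693 245.0611] [278.7473 285.2529]
```

View pics/s4c.png

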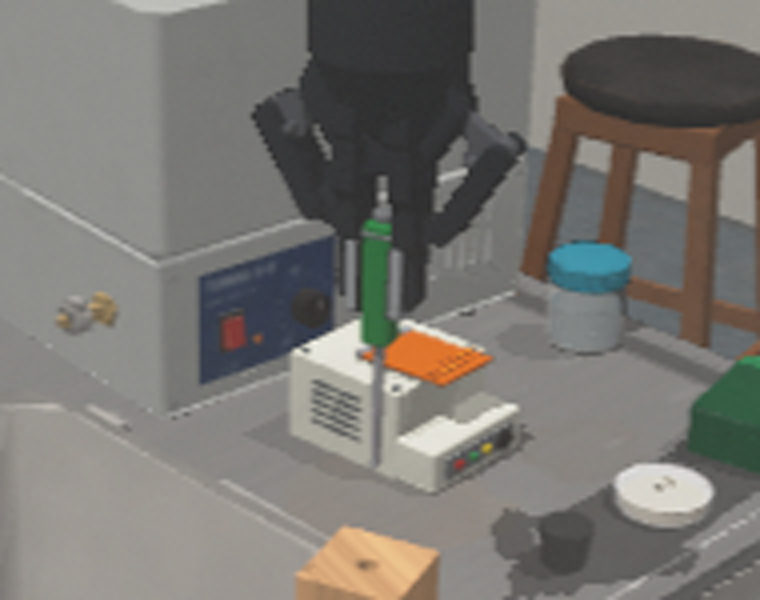

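Request:
play_rows(increments=[{"claw":1,"tx":0.3,"ty":4,"tz":0,"twist":5},{"claw":1,"tx":0.6,"ty":9,"tz":0,"twist":10},{"claw":1,"tx":1,"ty":14,"tz":0,"twist":15},{"claw":1,"tx":1.4,"ty":19,"tz":0,"twist":15},{"claw":1,"tx":1.7,"ty":22,"tz":0,"twist":15},{"claw":1,"tx":1.7,"ty":23.5,"tz":0,"twist":15},{"claw":1,"tx":1.8,"ty":23.9,"tz":0,"twist":15},{"claw":1,"tx":1.8,"ty":23.9,"tz":4,"twist":15},{"claw":1,"tx":1.8,"ty":23.9,"tz":8,"twist":15},{"claw":1,"tx":1.8,"ty":23.9,"tz":9.6,"twist":15},{"claw":1,"tx":1.8,"ty":23.9,"tz":9.6,"twist":15},{"claw":1,"tx":1.8,"ty":23.9,"tz":9.6,"twist":15}])

```text
time: 6.48
tcp_pos: [0.5316, -0.1296, 0.1321]
eef_rot: [0.0, 0.999, 0.038, 0.002]
wrist_force: [0.1, 0.4, -1.0]
gripper_width: 0.0146
```

```bash
cat > look.py <<'E'
from h import *
import sys
np.set_printoptions(precision=4,suppress=True)
U=np.array([.6188,-.124]);c,s_=np.cos(.0741),np.sin(.0741)
def st():
    s=readout.sense(); q=s["eef_rot"]; M=R.from_quat([q[1],q[2],q[3],q[0]]).as_matrix(); t=s["tcp_pos"]
    d=t[:2]-U
    print("t",s["time"],"tcp",t,"yaw",np.degrees(np.arctan2(M[1,0],M[0,0])),"F",s["wrist_force"],"w",s["gripper_width"],"\nunit xy of tool",c*d[0]+s_*d[1],-s_*d[0]+c*d[1],"tip z",t[2]-.0865,"tilt",M[:2,2], "q",s["q"])
    return t
if __name__=="__main__":
    n=sys.argv[1]
    b=vision.capture("scene")[:,:,::-1]
    t=st()
    cv2.imwrite(f"pics/{n}.png",cv2.resize(b[140:260,280:400],None,fx=5,fy=5,interpolation=cv2.INTER_CUBIC))
    if len(sys.argv)>2:
        a=vision.capture("top")[:,:,::-1]
        cv2.imwrite(f"pics/{n}t.png",cv2.resize(a[160:260,310:430],None,fx=6,fy=6,interpolation=cv2.INTER_CUBIC))
    p=(proj("scene",t-[0,0,.0865])+[.4,1.3]-[280,140]+.5)*5; print("tip pred crop",p)
E
python3 look.py s5 t
```

```text
t 6.525 tcp [ 0.5317 -0.1298  0.1322] yaw 4.345078698528237 F [-0.2457 -0.0258 -0.5914] w 0.014700088424242709 
unit xy of tool -0.08725081896369925 0.0006793346925692357 tip z 0.04570270549236971 tilt [ 0.0037 -0.0008] q [ 0.6479  0.4442 -0.5953  1.6537  0.271   1.1233  0.0561]
tip pred crop [385.0865 476.3684]
```

View pics/s5.png

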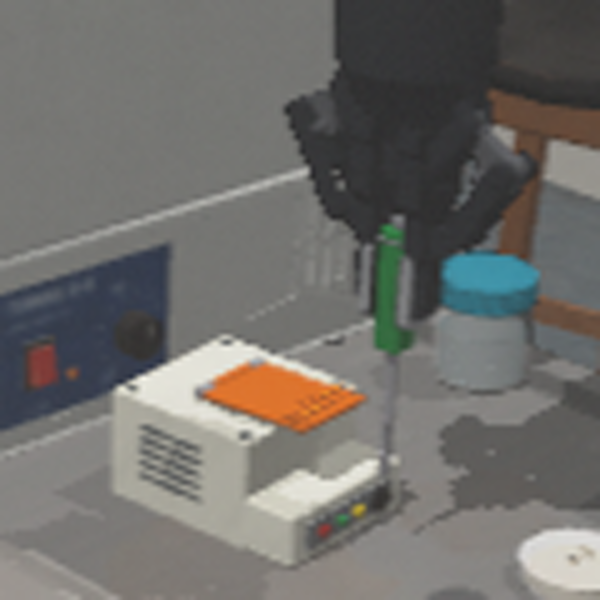

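View pics/s5t.png

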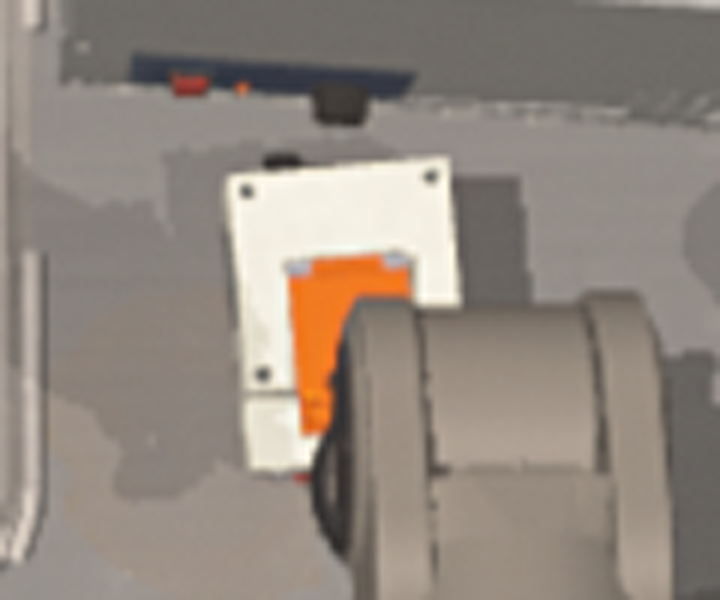

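Request:
play_rows(increments=[{"claw":1,"tx":1.2,"ty":0,"tz":0,"twist":0},{"claw":1,"tx":2.2,"ty":0,"tz":0,"twist":0},{"claw":1,"tx":2.7,"ty":0,"tz":0,"twist":0},{"claw":1,"tx":3.1,"ty":0,"tz":0,"twist":0},{"claw":1,"tx":3.4,"ty":0,"tz":0,"twist":0},{"claw":1,"tx":3.4,"ty":0,"tz":0,"twist":0}], squeeze=120)

```text
time: 7.32
tcp_pos: [0.5632, -0.1274, 0.1297]
eef_rot: [-0.0, 0.999, 0.038, -0.001]
wrist_force: [-1.9, 0.1, -1.2]
gripper_width: 0.0139
```

```bash
python3 look.py s6
```

```text
t 7.375 tcp [ 0.5631 -0.1274  0.1298] yaw 4.319109658747928 F [-3.3284  0.0406 -1.3098] w 0.01474473122140646 
unit xy of tool -0.05575079151901332 0.0007194266050146733 tip z 0.0432593489427405 tilt [-0.0022  0.0001] q [ 0.5995  0.5082 -0.5819  1.5655  0.2962  1.1594  0.0312]
tip pred crop [335.1277 459.9762]
```

View pics/s6.png

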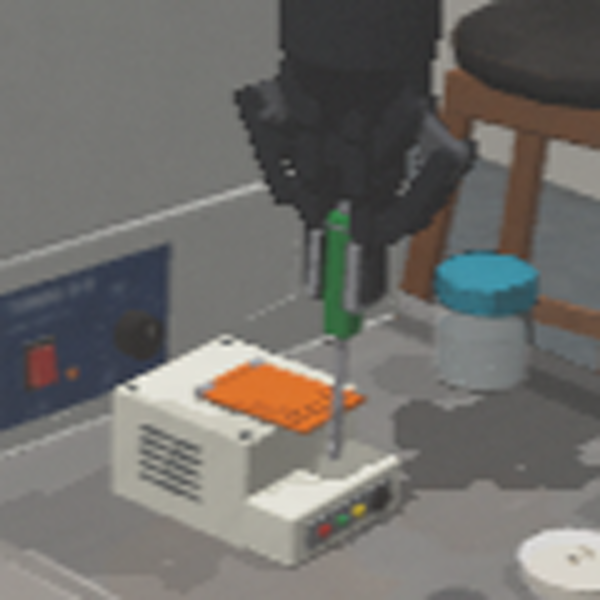

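Request:
play_rows(increments=[{"claw":1,"tx":0.3,"ty":0,"tz":0,"twist":0},{"claw":1,"tx":0.4,"ty":0,"tz":-0.3,"twist":0},{"claw":1,"tx":0.5,"ty":0,"tz":-0.7,"twist":0},{"claw":1,"tx":0.6,"ty":0,"tz":-1.1,"twist":0},{"claw":1,"tx":0.7,"ty":0,"tz":-1.5,"twist":0},{"claw":1,"tx":0.8,"ty":0,"tz":-1.8,"twist":0}])

```text
time: 8.12
tcp_pos: [0.5671, -0.1272, 0.1468]
eef_rot: [-0.0, 0.999, 0.037, -0.006]
wrist_force: [-8.1, -1.4, 1.4]
gripper_width: 0.0144
```

```bash
python3 look.py s7
```

```text
t 8.175 tcp [ 0.5672 -0.1272  0.1472] yaw 4.297857506846642 F [-8.3847 -0.5597  2.0363] w 0.014268887252838935 
unit xy of tool -0.051657387470698625 0.0006629653252550557 tip z 0.060720763342303835 tilt [-0.0115 -0.0005] q [ 0.5919  0.5062 -0.584   1.522   0.2908  1.2126  0.035 ]
tip pred crop [330.6702 426.5752]
```

View pics/s7.png

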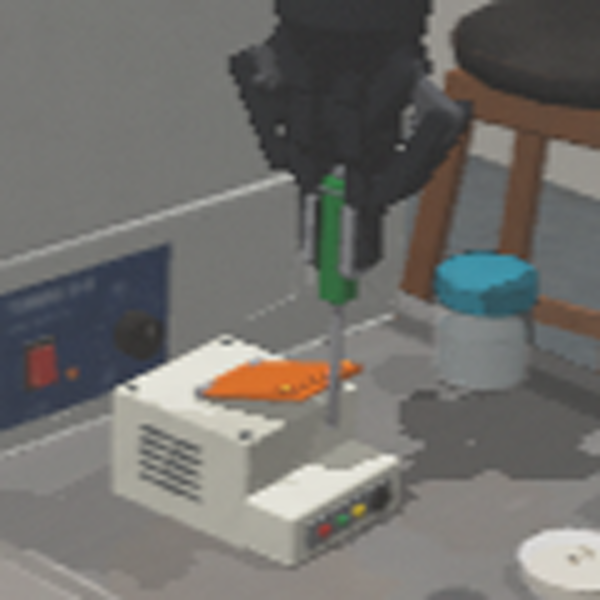

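Request:
play_rows(increments=[{"claw":1,"tx":0.1,"ty":0,"tz":-0.5,"twist":0},{"claw":1,"tx":0.3,"ty":0,"tz":-1.0,"twist":0},{"claw":1,"tx":0.5,"ty":0,"tz":-1.5,"twist":0},{"claw":1,"tx":0.8,"ty":0,"tz":-2.0,"twist":0},{"claw":1,"tx":1.1,"ty":0,"tz":-2.5,"twist":0},{"claw":1,"tx":1.5,"ty":0,"tz":-3.0,"twist":0}])

```text
time: 8.93
tcp_pos: [0.5871, -0.1258, 0.1788]
eef_rot: [0.0, 0.999, 0.038, 0.0]
wrist_force: [-0.6, -1.2, 0.6]
gripper_width: 0.0146
```

```bash
python3 look.py s8
```

```text
t 8.975 tcp [ 0.5888 -0.1257  0.1797] yaw 4.323387213631158 F [ 0.138  -0.7154  1.075 ] w 0.01460553128283253 
unit xy of tool -0.03008327373990625 0.0005585945603834544 tip z 0.09315546162152302 tilt [ 0.0037 -0.0003] q [ 0.5725  0.5113 -0.5876  1.43    0.287   1.2824  0.039 ]
tip pred crop [300.4965 355.1207]
```

View pics/s8.png

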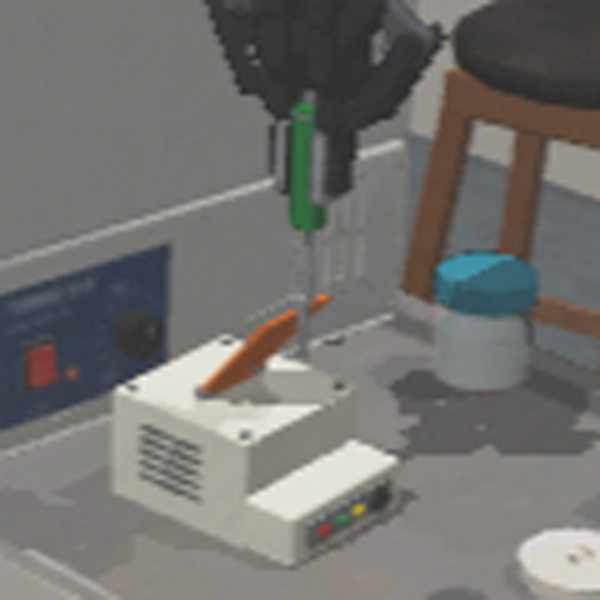

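Run:
```python
from h import *
U=np.array([.6188,-.124]);c,s_=np.cos(.0741),np.sin(.0741)
def uf(p): d=p[:2]-U; return c*d[0]+s_*d[1],-s_*d[0]+c*d[1]
for uv in [(280+45/5,140+442/5-1.3),(280+95/5,140+428/5-1.3)]: print(uf(unproj("scene",uv,0)))
for z in(0,.1,.2,.25): print(z,[uf(unproj("top",uv,z)) for uv in [(330,162),(470,163),(330,174),(460,181)]])
```

```text
(np.float64(0.11664644580238648), np.float64(0.029830500945711456))
(np.float64(0.10842130375594228), np.float64(-0.0011668545093057115))
0 [(np.float64(0.13573559643613908), np.float64(0.08201198167947386)), (np.float64(0.10721304752013024), np.float64(-0.2777938791840164)), (np.float64(0.10463292931275275), np.float64(0.08428999268140368)), (np.float64(0.06248628701149522), np.float64(-0.24809749865501948))]
0.1 [(np.float64(0.1168249702874648), np.float64(0.08554706596116735)), (np.float64(0.09017109049720883), np.float64(-0.2506859331135513)), (np.float64(0.08776001003078195), np.float64(0.08767583192753015)), (np.float64(0.048374626179967725), np.float64(-0.22293512587832118))]
0.2 [(np.float64(0.09791434413879031), np.float64(0.08908215024286083)), (np.float64(0.0731291334742873), np.float64(-0.22357798704308615)), (np.float64(0.07088709074881125), np.float64(0.0910616711736566)), (np.float64(0.034262965348440345), np.float64(-0.197772753101623))]
0.25 [(np.float64(0.08845903106445319), np.float64(0.09084969238370755)), (np.float64(0.0646081549628266), np.float64(-0.2100240140078536)), (np.float64(0.06245063110782591), np.float64(0.09275459079671984)), (np.float64(0.027207134932676603), np.float64(-0.18519156671327383))]
```

Request:
play_rows(increments=[{"claw":1,"tx":0.7,"ty":0,"tz":-0.3,"twist":0},{"claw":1,"tx":1.4,"ty":0,"tz":-0.4,"twist":0},{"claw":1,"tx":2.1,"ty":0,"tz":-0.4,"twist":0},{"claw":1,"tx":2.8,"ty":0,"tz":-0.3,"twist":0},{"claw":1,"tx":3.5,"ty":0,"tz":-0.1,"twist":0},{"claw":1,"tx":4.1,"ty":0,"tz":0,"twist":0},{"claw":1,"tx":4.6,"ty":0,"tz":0,"twist":0},{"claw":1,"tx":4.6,"ty":0,"tz":0,"twist":0}])

```text
time: 9.98
tcp_pos: [0.6331, -0.122, 0.1769]
eef_rot: [-0.0, 0.999, 0.038, -0.001]
wrist_force: [-0.0, 0.9, -1.6]
gripper_width: 0.0144
```

```bash
python3 look.py s9
```

```text
t 10.025 tcp [ 0.6328 -0.1221  0.177 ] yaw 4.3326220324204 F [-0.0163 -0.2254 -1.187 ] w 0.014506673450514781 
unit xy of tool 0.014146092594112225 0.0008664477376443206 tip z 0.09048779735002305 tilt [-0.0013  0.0006] q [ 0.5058  0.6026 -0.5693  1.2922  0.3188  1.3376  0.0196]
tip pred crop [232.7644 333.7275]
```

View pics/s9.png

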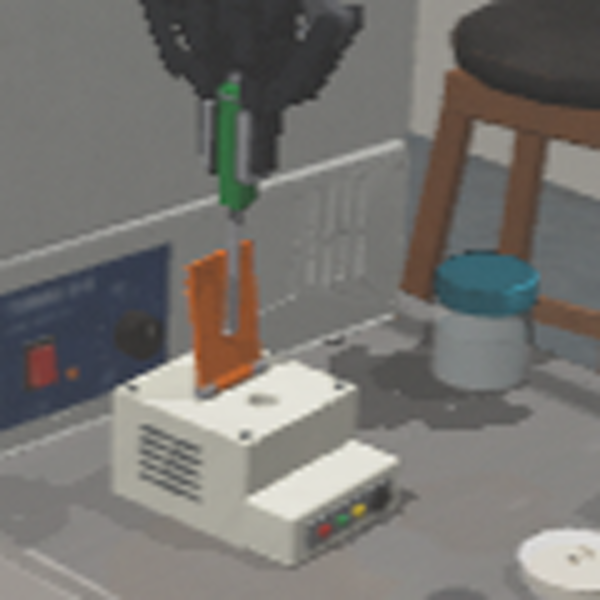

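Request:
play_rows(increments=[{"claw":1,"tx":0.5,"ty":0,"tz":0,"twist":0},{"claw":1,"tx":1.0,"ty":0,"tz":0,"twist":0},{"claw":1,"tx":1.0,"ty":0,"tz":0,"twist":0},{"claw":1,"tx":1.0,"ty":0,"tz":0,"twist":0}])

```text
time: 10.52
tcp_pos: [0.6381, -0.1216, 0.1771]
eef_rot: [-0.0, 0.999, 0.038, -0.006]
wrist_force: [-13.7, 0.2, 2.2]
gripper_width: 0.0147
```

```bash
python3 look.py s10
python3 - <<'E'
from h import *
b=vision.capture("scene")[:,:,::-1]
cv2.imwrite("pics/port.png",cv2.resize(b[195:255,300:365],None,fx=10,fy=10,interpolation=cv2.INTER_CUBIC))
U=np.array([.6188,-.124]);c,s_=np.cos(.0741),np.sin(.0741)
for q in [(-.008,0),(.055,.045),(-.035,-.045),(-.035,.045),(.055,-.045)]:
    X=[U[0]+c*q[0]-s_*q[1],U[1]+s_*q[0]+c*q[1],.06]; print(q,(proj("scene",X)+[.4,1.3]-[300,195]+.5)*10)
E
```

```text
t 10.575 tcp [ 0.6381 -0.1216  0.1771] yaw 4.313785722225674 F [-13.9197   0.9243   2.0799] w 0.01421916632915425 
unit xy of tool 0.019465549827431046 0.0009815798811312266 tip z 0.09060924559212033 tilt [-0.0116 -0.0004] q [ 0.4921  0.6202 -0.5651  1.2624  0.3245  1.3599  0.0169]
tip pred crop [224.7322 330.4759]
(-0.008, 0) [329.47040095 250.2594826 ]
(0.055, 0.045) [ 29.52862815 229.87767451]
(-0.035, -0.045) [520.86979515 226.86452328]
(-0.035, 0.045) [296.5896161  343.36144624]
(0.055, -0.045) [257.02332073 122.74261447]
```

View pics/s10.png

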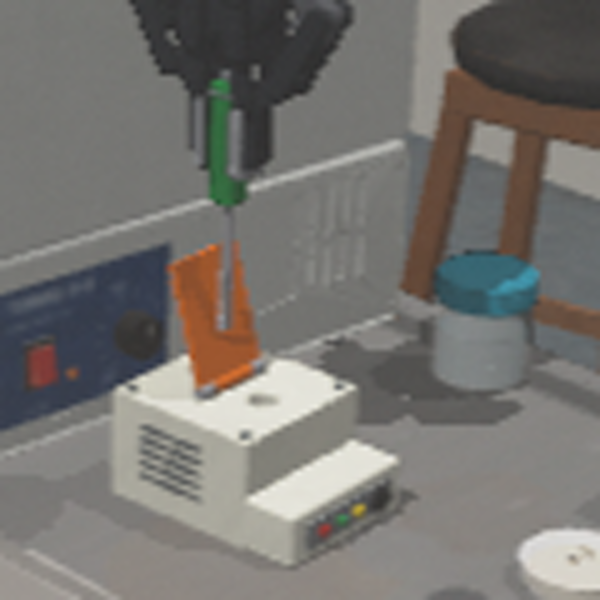

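View pics/port.png

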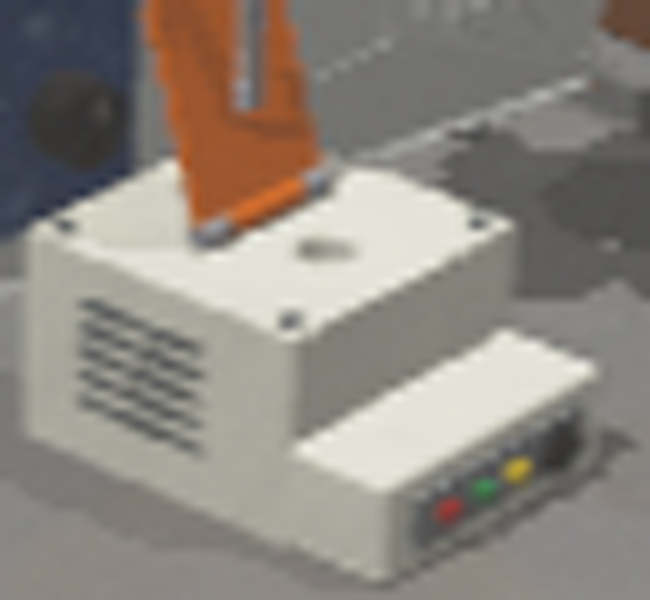

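Request:
play_rows(increments=[{"claw":1,"tx":-0.8,"ty":0,"tz":0,"twist":0},{"claw":1,"tx":-1.8,"ty":0,"tz":0,"twist":0},{"claw":1,"tx":-2.8,"ty":0,"tz":0,"twist":0},{"claw":1,"tx":-3.2,"ty":0.05,"tz":0,"twist":0},{"claw":1,"tx":-3.2,"ty":0.05,"tz":0,"twist":0},{"claw":1,"tx":-3.2,"ty":0.05,"tz":0.8,"twist":0},{"claw":1,"tx":-3.2,"ty":0.05,"tz":1.5,"twist":0},{"claw":1,"tx":-3.2,"ty":0.05,"tz":1.5,"twist":0}])

```text
time: 11.62
tcp_pos: [0.6103, -0.1243, 0.1619]
eef_rot: [-0.0, 0.999, 0.038, -0.001]
wrist_force: [-0.1, -0.2, -1.3]
gripper_width: 0.0144
```

```bash
python3 look.py s11
python3 - <<'E'
from h import *
b=vision.capture("scene")[:,:,::-1]
cv2.imwrite("pics/port2.png",cv2.resize(b[185:245,300:365],None,fx=10,fy=10,interpolation=cv2.INTER_CUBIC))
U=np.array([.6188,-.124]);c,s_=np.cos(.0741),np.sin(.0741)
W=lambda q:(proj("scene",[U[0]+c*q[0]-s_*q[1],U[1]+s_*q[0]+c*q[1],q[2]])+[.4,1.3]-[300,185]+.5)*10
for th in(1.6,1.7,1.8,1.9,2.0):
  f=lambda y:W((.014-.069*np.cos(th),y,.064+.069*np.sin(th))); print(th,f(.025),f(-.025))
print("port",W((-.008,0,.06)))
t=readout.sense()["tcp_pos"];print("tip",(proj("scene",t-[0,0,.0865])+[.4,1.3]-[300,185]+.5)*10)
E
```

```text
t 11.675 tcp [ 0.6107 -0.1243  0.1625] yaw 4.332007596782219 F [-0.0729 -0.6835 -1.4294] w 0.014789572215924144 
unit xy of tool -0.008089305749557029 0.00031872626193168893 tip z 0.07596727454630092 tilt [-0.0014  0.0004] q [ 0.5383  0.5697 -0.575   1.3833  0.3108  1.2802  0.0222]
tip pred crop [265.7135 372.3374]
1.6 [202.4495103   89.77453282] [331.40855651  33.11282975]
1.7 [181.61976772  83.93827737] [310.69320024  27.6094912 ]
1.8 [161.13038832  80.75775976] [290.28026084  24.70444863]
1.9 [141.19417786  80.23854773] [270.38192295  24.40162045]
2.0 [122.01331225  82.3565823 ] [251.2003083  26.676067 ]
port [329.47040095 350.2594826 ]
tip [330.57588756 292.69321999]
```

View pics/port2.png

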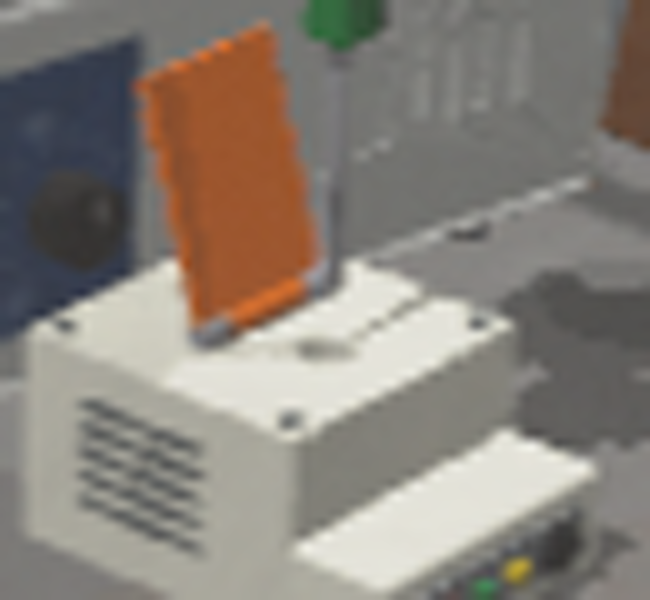

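Request:
play_rows(increments=[{"claw":1,"tx":0.03,"ty":-0.05,"tz":0.6,"twist":0},{"claw":1,"tx":0.03,"ty":-0.05,"tz":1.2,"twist":0},{"claw":1,"tx":0.03,"ty":-0.05,"tz":1.8,"twist":0},{"claw":1,"tx":0.03,"ty":-0.05,"tz":2.4,"twist":0},{"claw":1,"tx":0.03,"ty":-0.05,"tz":3.0,"twist":0},{"claw":1,"tx":0.03,"ty":-0.05,"tz":3.0,"twist":0}])

```text
time: 12.48
tcp_pos: [0.6108, -0.1239, 0.1325]
eef_rot: [-0.0, 0.999, 0.038, -0.001]
wrist_force: [0.5, -0.1, -1.5]
gripper_width: 0.0146
```

```bash
python3 look.py s12
```

```text
t 12.525 tcp [ 0.6111 -0.1239  0.133 ] yaw 4.320555018223272 F [-0.5175  1.0801 -0.9357] w 0.014490559131382807 
unit xy of tool -0.007644771425383143 0.0006858518358670917 tip z 0.04651114684661917 tilt [-0.0005  0.    ] q [ 0.5355  0.5926 -0.5673  1.4232  0.3253  1.2201  0.0092]
tip pred crop [262.3116 423.7744]
```

View pics/s12.png

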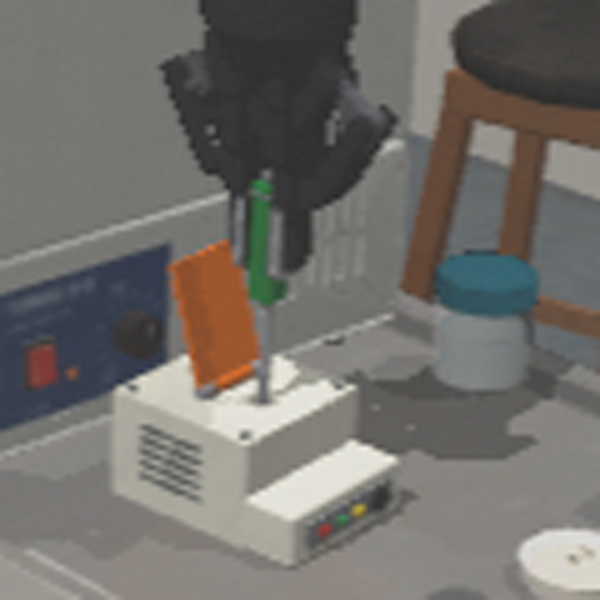

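Tip is 13.5 mm inside the port with no side force (shaft enters at crop (264,400)). Next I press the button.

Request:
play_rows(increments=[{"claw":1,"tx":0,"ty":0,"tz":0.3,"twist":0},{"claw":1,"tx":0,"ty":0,"tz":0.6,"twist":0},{"claw":1,"tx":0,"ty":0,"tz":0.9,"twist":0},{"claw":1,"tx":0,"ty":0,"tz":1.1,"twist":0},{"claw":1,"tx":0,"ty":0,"tz":1.1,"twist":0},{"claw":1,"tx":0,"ty":0,"tz":1.1,"twist":0}])

```text
time: 13.28
tcp_pos: [0.6118, -0.1239, 0.1235]
eef_rot: [0.0, 0.999, 0.038, 0.001]
wrist_force: [-1.4, 0.6, 6.0]
gripper_width: 0.0142
```

```bash
python3 look.py s13
```

```text
t 13.325 tcp [ 0.6118 -0.1238  0.1234] yaw 4.319947385181465 F [-1.0421 -0.2235  6.206 ] w 0.014309527915334422 
unit xy of tool -0.006992372553859193 0.0006873578247718436 tip z 0.03692362634767646 tilt [ 0.0015 -0.0004] q [ 0.5343  0.6006 -0.5646  1.4355  0.3309  1.1992  0.0046]
tip pred crop [260.6141 439.8757]
```

Request:
play_rows(increments=[{"claw":1,"tx":-0.05,"ty":0.05,"tz":0.1,"twist":0},{"claw":1,"tx":-0.05,"ty":0.05,"tz":0.15,"twist":0},{"claw":1,"tx":-0.05,"ty":0.05,"tz":0.15,"twist":0},{"claw":1,"tx":-0.05,"ty":0.05,"tz":0.15,"twist":0},{"claw":1,"tx":-0.05,"ty":0.05,"tz":0.15,"twist":0},{"claw":1,"tx":-0.05,"ty":0.05,"tz":0.15,"twist":0}])

```text
time: 14.08
tcp_pos: [0.6117, -0.124, 0.1232]
eef_rot: [0.0, 0.999, 0.038, 0.001]
wrist_force: [-2.2, 1.2, 10.2]
gripper_width: 0.0148
```

```bash
python3 look.py s14 t
```

```text
t 14.125 tcp [ 0.6118 -0.124   0.1232] yaw 4.329797964716175 F [-1.963  -0.4304 10.2767] w 0.014548627468582154 
unit xy of tool -0.007010305195174945 0.0005670483301538572 tip z 0.03671959688071713 tilt [ 0.0027 -0.0003] q [ 0.5353  0.6    -0.565   1.4371  0.3309  1.1969  0.0049]
tip pred crop [260.7748 440.1592]
```

View pics/s14.png

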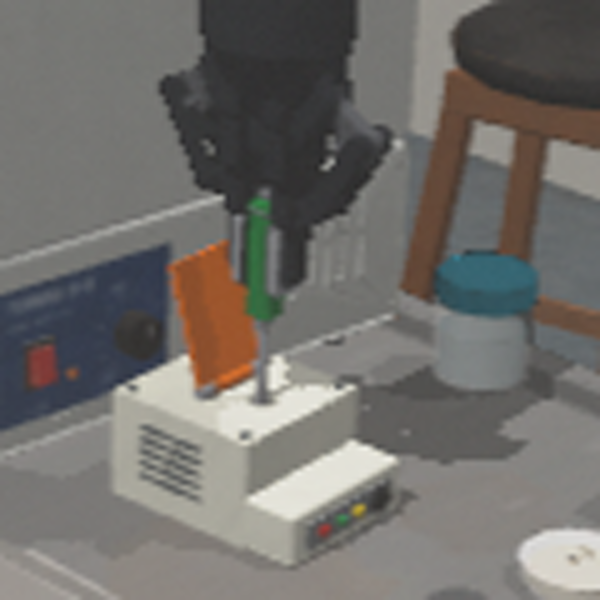

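```bash
python3 -c "
from workcell import workorder; print(workorder.finish_job())"
```

```text
the job is handed in; nothing more can be done
None
```

I handed the job in at about 14 s of the 51 s allowed. The gripper still held the small screwdriver, and the blade was pressing the reset button fully in. No verdict is reported, so everything below is from my own checks.

- **Prying:** I gripped the screwdriver across its handle and lifted it clear of the block. I set the blade against the cover's front edge and lifted it with blade pressure. Then I pushed the cover back until it stood at about 1.88 rad, judged from the scene picture. The fingers did not touch the cover in any picture I took.
- **Button:** The blade tip sits about 23 mm below the port's mouth and about 1 mm off its axis. The wrist reads about 10 N upward, and pressing another 1.5 mm barely moved the tip, so the button is at its stop.
- **Measurement agreement:** My unit pose and the blade tip matched the scene picture to about half a pixel. That was after correcting the scene camera by about 1.3 pixels, using the known length of the screwdriver.

**One thing went wrong:** the larger lookalike screwdriver, which stood unsupported to the left of the block, toppled into the sink during my first move. It is not a listed bystander, and my tool's path was above its estimated height. It may have fallen by itself, but I can't rule out that the arm knocked it.

I did not measure the listed bystanders again at the end. The jar, petri dish, stopper, slide box and brush looked in place in the pictures that showed them.

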